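# Release the sprung drawer of a paint box with its twin push catches

### The job

The sprung side drawer of the wooden paint box is locked by the two round steel push catches on its top. Press both catches fully down together, one fingertip on each, and keep them both down while the drawer slowly slides out by itself; once it is fully out and has stopped, let go and move clear, so that both catches spring back up. Do not touch or pull the drawer, and leave the paint jar, the mug and the ink pot where they stand.

Things in the scene. Friction and masses are not known exactly. Their poses are not given: they have to be found in the camera images.
- box: Closed wooden paint box, fixed to the table, 180 x 260 mm, 90 mm high; origin at the centre of its underside, z up, x across its width, y along its length. The drawer leaves through its +y end. A flat dark steel plate (104 x 44 mm) on its top carries the two catches.
- cap_a: Round steel cap of one push catch, 26 mm across; origin at the centre of its top face, 14 mm above the box's top when up. It stands at (-30, -45) mm in the box's x, y. A fingertip presses it straight down.
- cap_b: Round steel cap of the other push catch, the same, at (+30, -45) mm in the box's x, y: the two centres are 60 mm apart along the box's x axis, with a 34 mm gap between the caps.
- catch_a (a joint): How far the first catch is pressed down, m: 0 up, 0.008 fully down (a hard stop). It unlocks beyond about 0.005. Its spring needs 4 N to be fully down and pushes it up again when let go.
- catch_b (a joint): The same for the second catch.
- drawer (a joint): How far the drawer has come out, m: about 0.0005 locked, 0.065 fully out (stop). A spring drives it out at some 30 to 40 mm/s, in about 2 s, only while both catches are down; if either comes up on the way, a rack with teeth every 15 mm stops it again (press both again to let it go on).
- drawer_front: Wooden front of the drawer, 178 x 68 mm and 10 mm thick, with a small brass knob standing 21 mm out; origin at the centre of its inner face, 43 mm above the table; it moves along the box's +y. Not to be touched.
- paint_jar_mid (a point): Bystander: white lidded paint jar, 66 mm across, 90 mm high, standing on the table beyond the box; point at its centre, half-way up.
- mug_mid (a point): Bystander: empty stoneware mug with handle, 76 mm across, 85 mm high, standing on the table beyond the box; point at its centre, half-way up.
- ink_pot_mid (a point): Bystander: small amber glass ink pot with black cap, 38 mm across, 42 mm high, standing on the box's top 90 mm or more from the catches; point at its centre, half-way up.

How it is judged:
By the outcome, as a careful person would: the job done as asked, in the order asked, and still so for the second after the job is handed in, with the robot touching nothing.
It also fails if it takes over 27 s, if anything falls off the work surface, if the arm or the gripper's body presses on something with over 40 N, if the wrist force passes 120 N, or if a joint passes its speed limit or range.

### The arm

A 6-joint arm with a two-finger parallel gripper is mounted at the origin on the work surface. World frame = base frame: x ahead of the robot, y to its left, z up, the work surface at z = 0. Lengths are in m, angles in rad, forces in N, time in s.
With the tool pointing down it reaches from about 0.325 to 0.775 m from the base axis. Payload 9.3 kg.
Tool frame: the origin (TCP) lies between the finger pads; the fingertips stand 14 mm ahead of it and the grasp point (between the pads) lies 5 mm behind it; z points along the fingers, y is the direction in which the jaws open and shut (so a half turn about z gives the same grasp; the last joint's range is limited). The gripper opens to 85 mm and grips with 20 to 120 N. Pads are 22 mm wide; open, the fingers measure 114 mm over their backs; the gripper's body (76 mm by 85 mm) begins 54 mm behind the grasp point. The pads swing forward as they close: fully open they stand 13 mm farther back than shut.
Start: joints at [0.948, 0.259, 0.021, 1.334, 0, 1.418], TCP at [0.249, 0.49, 0.245] pointing down, gripper open.
Joint ranges: [-3.04, 3.04], [-0.91, 1.82], [-1.04, 1.36], [-1.92, 1.95], [-1.52, 1.45], [-3.14, 3.14]. Speed limits (rad/s): [2.22, 2.22, 2.79, 3.14, 3.14, 3.14].

### API

Orientations are given as [roll, pitch, yaw] about the fixed x, y, z axes, in that order (R = Rz(yaw) Ry(pitch) Rx(roll)).
In Python, from workcell import arm gives the robot as it stands. The module is installed in compiled form; this text tells all that it offers.
- The arm moves only by the shell command python3 -m inch 'ROWS'. ROWS is JSON, a list of rows, each an object of numbers: "dx", "dy", "dz": the shift along the tool's x, y, z in mm; "rx", "ry", "rz": the turn, a rotation vector about the tool's x, y, z in rad; "fingers": the finger opening in mm, from 0 to 85.4. In form: [{"dx": .., "dy": .., "dz": .., "rx": .., "ry": .., "rz": .., "fingers": ..}, ...]. A call has exactly 8 rows; each row shifts and turns the pose as measured when the row begins, along the tool's axes as they then stand; what a row does not reach is not made up. A row lasts 1/10 s, in which the tool goes at most 50 mm and 8.59 degrees, less where a joint would pass 70% of its speed; a pose out of reach is approached as far as the arm can. A call is refused whole if a number of a shift passes 50 or a number of a turn 0.15, either way. A call with a gripper value outside its range is refused whole. The fingers move at their own pace and stop on an object; the grip force is fixed at half the most. Time passes only in rows, so rows that do not move let the fingers close, or fill a call up. It gives the time, the measured TCP pose, the force and the opening at its end, in the units of the state.
- arm.get_obs(): the state, without advancing time (a new reading comes with each control period).
- arm.get_image(name): name is "side" or "top"; returns a dict with "frame" (400x640x3 uint8, red, green, blue), "intrinsics" (3x3 intrinsics, pixels), "origin" and "orientation" of the camera in the world. Camera axes: x right, y up, looking along -z (the intrinsics and any distortion apply to the point x, -y, -z); pixel columns grow to the right and rows downward; lengths in m; the calibration is good to about 2 mm. A picture is of the moment at which its call begins. There is no depth.
- arm.hand_in(): hands the job in, once; it reports no verdict.
The state is a dict: "time_s": time; "q": joint angles; "joint_velocities": joint speeds; "effort": joint torques, N m; "position": TCP position; "tool_rot": TCP orientation; "force": force on the tool from outside, world axes, zero at the start; "ft_torque": the same for the moment, N m; "gripper_width": finger opening in m.
Only numpy, scipy, OpenCV 4.12 (cv2) and the standard library are available. Lean on these libraries where they do the work, as an engineer would, in place of code of your own. Each camera call takes 0.05 s, during which the arm holds its last target.

## Working session

There is one attempt and no reset: what is moved stays moved. The work goes in short steps, Python scripts to look and compute and a shell command to move; the robot and the scene stay as the last step left them, time stands still between calls to the robot, and variables do not carry over. Pictures are saved under pics/ and viewed, and the job is handed in when it is done.

```bash
mkdir -p pics
python3 - <<'E'
from workcell import arm
import cv2
for n in("side","top"):
    d=arm.get_image(n); cv2.imwrite(f"pics/{n}0.png",d["frame"][:,:,::-1]); print(n,d["intrinsics"],d["origin"],d["orientation"],d.keys())
print(arm.get_obs())
E
```

```text
side [[413.7445917    0.         320.06617503]
 [  0.         413.7445917  201.50570232]
 [  0.           0.           1.        ]] [0.39541696 0.51814724 0.54688215] [ 8.77039720e-01  2.45545297e-03 -2.65376513e+00] dict_keys(['frame', 'intrinsics', 'origin', 'orientation'])
top [[456.38848628   0.         316.92080643]
 [  0.         456.38848628 204.75400773]
 [  0.           0.           1.        ]] [0.57324556 0.0231413  0.83088205] [ 0.11603462 -0.0311347  -1.56027622] dict_keys(['frame', 'intrinsics', 'origin', 'orientation'])
{'time_s': 0.1, 'q': array([9.48426003e-01, 2.59152237e-01, 2.08440621e-02, 1.33369317e+00,
       6.00036315e-06, 1.41819614e+00]), 'joint_velocities': array([-1.45165709e-03, -1.20756565e-03,  1.98123631e-03,  6.76773995e-05,
       -2.11007553e-03,  1.48736632e-03]), 'effort': array([ 5.17470806e-03, -5.56692660e+01,  3.45070589e+01,  1.15961474e-02,
       -1.37197267e-04,  2.17439464e-05]), 'position': array([0.2488435 , 0.49023166, 0.24472025]), 'tool_rot': array([-3.14040255e+00, -1.89103800e-04,  2.67182240e+00]), 'force': array([ 0.23408686, -0.87953692,  0.67125144]), 'ft_torque': array([ 0.04485114, -0.01476224,  0.03187455]), 'gripper_width': 0.08552468428621865}
```

View pics/side0.png

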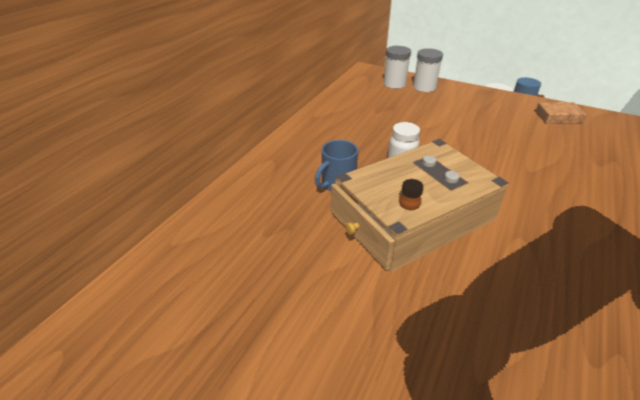

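View pics/top0.png

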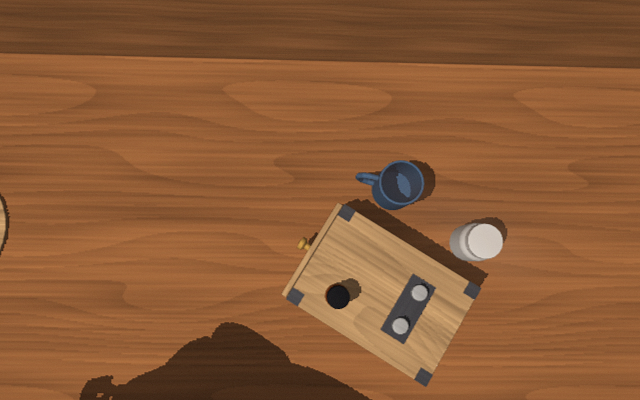

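The top view shows the caps at about (419,293) and (400,326), the ink pot at (338,296), and the drawer knob at (305,243). The side view shows the caps at about (430,161) and (452,177). Next I'll refine these positions by mask.

```bash
cat > h.py <<'E'
import numpy as np,cv2
from scipy.spatial.transform import Rotation as R
from workcell import arm
def ray(d,px):
    K=d["intrinsics"]; v=np.array([(px[0]-K[0,2])/K[0,0],-(px[1]-K[1,2])/K[1,1],-1.])
    return np.array(d["origin"]),R.from_euler("xyz",d["orientation"]).apply(v)
def plane(d,px,z):
    o,v=ray(d,px); return o+v*(z-o[2])/v[2]
def two(d1,p1,d2,p2):
    o1,v1=ray(d1,p1);o2,v2=ray(d2,p2)
    s=np.linalg.lstsq(np.c_[v1,-v2],o2-o1,rcond=None)[0]
    a,b=o1+s[0]*v1,o2+s[1]*v2; return (a+b)/2,np.linalg.norm(a-b)
def proj(d,P):
    K=d["intrinsics"]; c=R.from_euler("xyz",d["orientation"]).inv().apply(np.array(P)-d["origin"])
    return K[0,0]*c[0]/-c[2]+K[0,2],-K[1,1]*c[1]/-c[2]+K[1,2]
def blobs(img,x0,y0,x1,y1,f,amin=15):
    hsv=cv2.cvtColor(img,cv2.COLOR_RGB2HSV)[y0:y1,x0:x1]
    m=f(hsv).astype(np.uint8); n,l,s,c=cv2.connectedComponentsWithStats(m)
    return [(c[i]+[x0,y0],s[i]) for i in range(1,n) if s[i][4]>=amin]
E
python3 - <<'E'
from h import *
t=arm.get_image("top");s=arm.get_image("side")
f=lambda h:(h[...,1]<60)&(h[...,2]>125)
T=blobs(t["frame"],380,270,440,345,f);S=blobs(s["frame"],415,150,470,190,f)
print(T);print(S)
for c,_ in T: print("top@.104",plane(t,c,.104))
for c,_ in S: print("side@.104",plane(s,c,.104))
for c,_ in T:
  for k,_ in S: print(two(t,c,s,k))
k=blobs(t["frame"],270,190,500,390,lambda h:(h[...,1]<90)&(h[...,2]<110),60)
for c,st in k: print("dark",c,st,plane(t,c,.09))
print("pot top",plane(t,(338,296),.132))
E
python3 - <<'E'
import cv2
for n,(x0,y0,x1,y1) in dict(top=(270,190,520,390),side=(310,100,520,270)).items():
    i=cv2.imread(f"pics/{n}0.png")[y0:y1,x0:x1]; cv2.imwrite(f"pics/{n}0z.png",cv2.resize(i,None,fx=3,fy=3,interpolation=cv2.INTER_CUBIC))
E
```

```text
[(array([419.0104712 , 292.53926702]), array([ 32,  15,  15,  16, 191], dtype=int32)), (array([399.68020305, 325.7106599 ]), array([ 12,  48,  16,  16, 197], dtype=int32))]
[(array([429.15      , 160.75833333]), array([  8,   6,  14,  11, 120], dtype=int32)), (array([451.66428571, 176.32857143]), array([ 30,  20,  15,  13, 140], dtype=int32))]
top@.104 [ 0.52090384 -0.16142809  0.104     ]
top@.104 [ 0.46953335 -0.13016157  0.104     ]
side@.104 [ 0.5195728  -0.15495385  0.104     ]
side@.104 [ 0.46924649 -0.1251298   0.104     ]
(array([ 0.52076215, -0.16262441,  0.09902287]), np.float64(0.0004494921294598353))
(array([ 0.49670637, -0.17667912,  0.06303958]), np.float64(0.043260729749711))
(array([ 0.49309245, -0.11646217,  0.13707208]), np.float64(0.03920917178222071))
(array([ 0.46944837, -0.13082727,  0.10023861]), np.float64(0.0009219017548074108))
dark [385.99193548 200.93548387] [102   0  37  20 248] [ 0.66781107 -0.11259191  0.09      ]
dark [402.15580737 195.43909348] [113   0  40  14 353] [ 0.67733124 -0.13944394  0.09      ]
dark [346.17816092 212.28735632] [ 68  14  18  18 174] [ 0.64815665 -0.04701634  0.09      ]
dark [407.38315018 308.17362637] [ 111   84   55   70 1365] [ 0.49506291 -0.14582566  0.09      ]
dark [471.80898876 289.86516854] [194  91  17  18 178] [ 0.52486116 -0.25106371  0.09      ]
dark [337.83165829 296.72110553] [ 57  96  23  23 398] [ 0.51223223 -0.03404902  0.09      ]
dark [294.66486486 296.27027027] [ 17  98  17  18 185] [0.51239215 0.03495181 0.09      ]
dark [423.0212766  376.69148936] [144 178  18  19 188] [ 0.38921952 -0.16932118  0.09      ]
pot top [ 0.51676373 -0.03105595  0.132     ]
```

View pics/top0z.png

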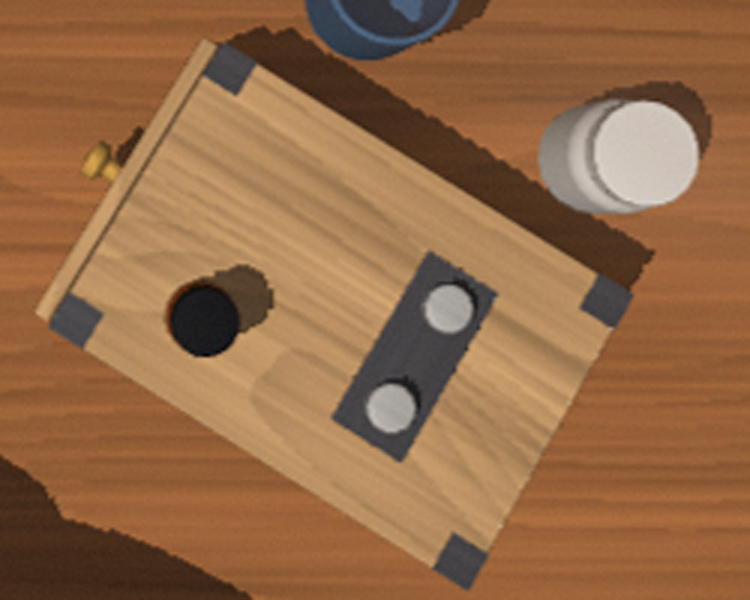

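The two views agree. The caps are 60.1 mm apart, midpoint about (0.495, -0.145), axis at -31.2°. The target yaw is 1.023, so the tool turns about +1.65 around its z. Next I compute the first rows.

```bash
cat >> h.py <<'E'
def togo(goal,yaw):
    o=arm.get_obs(); Rm=R.from_euler("xyz",o["tool_rot"]); G=R.from_euler("xyz",[np.pi,0,yaw])
    print("t",o["time_s"],"pos",o["position"].round(4),"rot",o["tool_rot"].round(4),"F",o["force"].round(2),"w",o["gripper_width"].round(4))
    print("shift mm",(Rm.inv().apply(np.array(goal)-o["position"])*1e3).round(1),"turn",(Rm.inv()*G).as_rotvec().round(4))
E
python3 - <<'E'
from h import *
togo([.495,-.145,.2],1.023)
for i in range(12):
    y=2.672-.15*i; print(i,(48*np.array([.361*np.cos(y)-.932*np.sin(y),.361*np.sin(y)+.932*np.cos(y)])).round())
E
```

```text
Traceback (most recent call last):
  File "h.py", line 22, in togo
    print("t",o["time_s"],"pos",o["position"].round(4),"rot",o["tool_rot"].round(4),"F",o["force"].round(2),"w",o["gripper_width"].round(4))
                                                                                                                ^^^^^^^^^^^^^^^^^^^^^^^^
AttributeError: 'float' object has no attribute 'round'
```

```bash
sed -i 's/o\["gripper_width"\].round(4)/round(o["gripper_width"],4)/' h.py
python3 - <<'E'
from h import *
togo([.495,-.145,.2],1.023)
for i in range(12):
    y=2.672-.15*i; print(i,(48*np.array([.361*np.cos(y)-.932*np.sin(y),.361*np.sin(y)+.932*np.cos(y)])).round())
E
```

```text
t 0.2 pos [0.2489 0.4903 0.2449] rot [-3.1408e+00 -1.0000e-04  2.6718e+00] F [0.01 0.12 0.56] w 0.0853
shift mm [-507.  -455.    45.2] turn [-7.0000e-04  5.0000e-04  1.6488e+00]
0 [-36. -32.]
1 [-40. -26.]
2 [-44. -20.]
3 [-46. -13.]
4 [-48.  -6.]
5 [-48.   1.]
6 [-47.   8.]
7 [-46.  15.]
8 [-43.  22.]
9 [-39.  28.]
10 [-34.  33.]
11 [-29.  38.]
```

```bash
python3 -m inch '[{"dx":-36,"dy":-32,"dz":0,"rx":0,"ry":0,"rz":0.149,"fingers":46},{"dx":-40,"dy":-26,"dz":0,"rx":0,"ry":0,"rz":0.149,"fingers":46},{"dx":-44,"dy":-20,"dz":0,"rx":0,"ry":0,"rz":0.149,"fingers":46},{"dx":-46,"dy":-13,"dz":0,"rx":0,"ry":0,"rz":0.149,"fingers":46},{"dx":-48,"dy":-6,"dz":0,"rx":0,"ry":0,"rz":0.149,"fingers":46},{"dx":-48,"dy":1,"dz":0,"rx":0,"ry":0,"rz":0.149,"fingers":46},{"dx":-47,"dy":8,"dz":0,"rx":0,"ry":0,"rz":0.149,"fingers":46},{"dx":-46,"dy":15,"dz":0,"rx":0,"ry":0,"rz":0.149,"fingers":46}]'; python3 -c "
from h import *
togo([.495,-.145,.2],1.023)"
```

```text
time_s: 1.0
position: [0.3888, 0.1243, 0.2431]
tool_rot: [-3.141, 0.001, 1.471]
force: [1.4, -0.1, 0.3]
gripper_width: 0.0461
t 1.0 pos [0.3888 0.1243 0.2431] rot [-3.1411e+00  1.2000e-03  1.4709e+00] F [ 1.35 -0.14  0.34] w 0.0461
shift mm [-257.3  132.5   43.3] turn [-2.000e-04  1.300e-03  4.479e-01]
```

```bash
python3 -m inch '[{"dx":-36,"dy":19,"dz":5,"rx":0,"ry":0,"rz":0.149,"fingers":46},{"dx":-33,"dy":24,"dz":5,"rx":0,"ry":0,"rz":0.149,"fingers":46},{"dx":-29,"dy":29,"dz":5,"rx":0,"ry":0,"rz":0.149,"fingers":46},{"dx":-25,"dy":33,"dz":5,"rx":0,"ry":0,"rz":0,"fingers":46},{"dx":-25,"dy":33,"dz":5,"rx":0,"ry":0,"rz":0,"fingers":46},{"dx":-25,"dy":33,"dz":5,"rx":0,"ry":0,"rz":0,"fingers":46},{"dx":-25,"dy":33,"dz":5,"rx":0,"ry":0,"rz":0,"fingers":46},{"dx":0,"dy":0,"dz":5,"rx":0,"ry":0,"rz":0,"fingers":46}]'
python3 - <<'E'
from h import *
for n in("side","top"):
    d=arm.get_image(n); x0,y0,x1,y1=dict(top=(270,150,520,350),side=(310,60,560,230))[n]
    i=d["frame"][y0:y1,x0:x1,::-1]; cv2.imwrite(f"pics/{n}1.png",cv2.resize(i,None,fx=3,fy=3,interpolation=cv2.INTER_CUBIC))
togo([.495,-.145,.16],1.023)
E
```

```text
time_s: 1.8
position: [0.4974, -0.1619, 0.2023]
tool_rot: [3.138, 0.0, 1.009]
force: [-0.0, 0.1, 0.7]
gripper_width: 0.0461
t 1.9 pos [ 0.4956 -0.1584  0.2021] rot [ 3.1411e+00 -4.0000e-04  1.0107e+00] F [-0.78  0.81 -0.82] w 0.0459
shift mm [11.  -7.6 42.1] turn [ 0.0005 -0.0004 -0.0123]
```

View pics/side1.png

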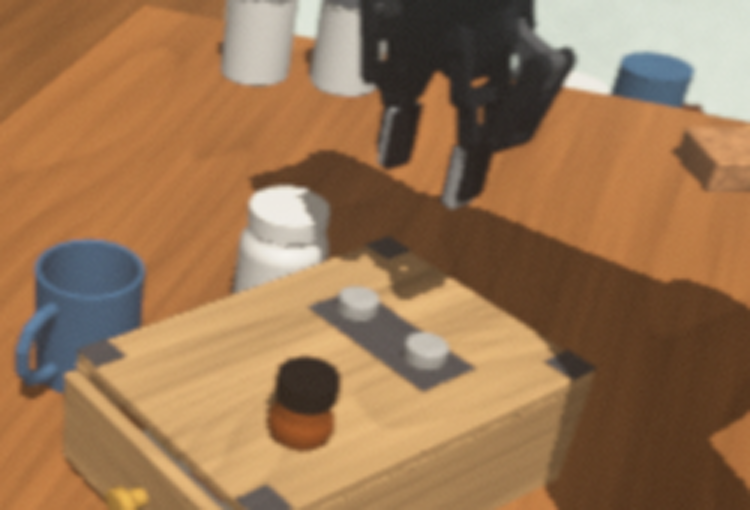

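View pics/top1.png

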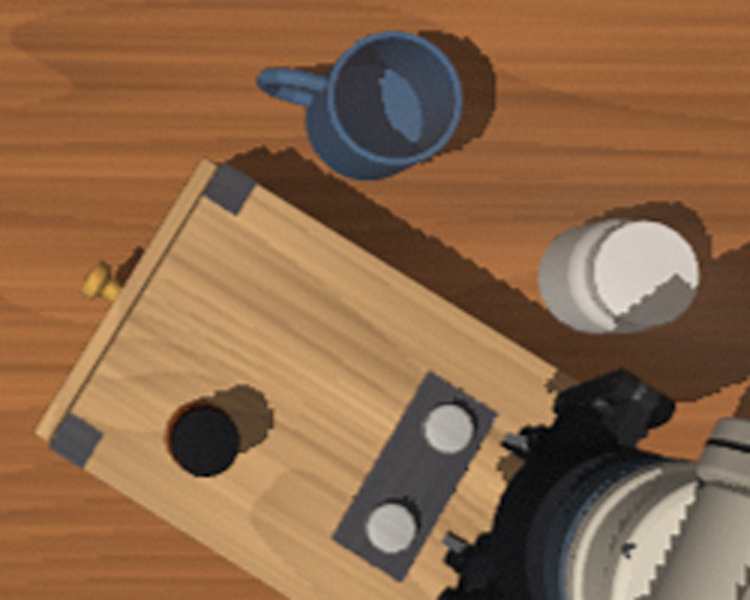

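The side view shows the jaws in line with the catch pair, with tips at about (442,114) and (462,128) px. In the top view the gripper stands a little towards -y of the plate. I'll check the tip positions against the reported TCP, then descend.

Run:
```python
from h import *
d=arm.get_image("side")
for p in [(380,160),(404,165),(443,203),(468,206)]:
    print(p,plane(d,(310+p[0]/3,60+p[1]/3),.186).round(4))
for P in ([.4957,-.1585,.186],): print(proj(d,P))
togo([.495,-.145,.15],1.023)
```

```text
(380, 160) [ 0.529  -0.1874  0.186 ]
(404, 165) [ 0.5144 -0.1878  0.186 ]
(443, 203) [ 0.4823 -0.1528  0.186 ]
(468, 206) [ 0.4688 -0.1561  0.186 ]
(np.float64(450.81204464265113), np.float64(124.45262564746106))
t 1.95 pos [ 0.4955 -0.1574  0.2028] rot [ 3.1404e+00 -6.0000e-04  1.0120e+00] F [-1.18 -0.07 -0.01] w 0.0462
shift mm [10.2 -7.1 52.8] turn [ 0.0012 -0.0006 -0.011 ]
```

```bash
python3 -m inch '[{"dx":6,"dy":-4,"dz":12,"rx":0,"ry":0,"rz":-0.01,"fingers":48},{"dx":3,"dy":-2,"dz":14,"rx":0,"ry":0,"rz":0,"fingers":48},{"dx":1,"dy":-1,"dz":14,"rx":0,"ry":0,"rz":0,"fingers":48},{"dx":0,"dy":0,"dz":14,"rx":0,"ry":0,"rz":0,"fingers":48},{"dx":0,"dy":0,"dz":10,"rx":0,"ry":0,"rz":0,"fingers":48},{"dx":0,"dy":0,"dz":6,"rx":0,"ry":0,"rz":0,"fingers":48},{"dx":0,"dy":0,"dz":3,"rx":0,"ry":0,"rz":0,"fingers":48},{"dx":0,"dy":0,"dz":0,"rx":0,"ry":0,"rz":0,"fingers":48}]'
python3 - <<'E'
from h import *
for n in("side","top"):
    d=arm.get_image(n); x0,y0,x1,y1=dict(top=(350,220,510,350),side=(370,100,520,230))[n]
    i=d["frame"][y0:y1,x0:x1,::-1]; cv2.imwrite(f"pics/{n}2.png",cv2.resize(i,None,fx=4,fy=4,interpolation=cv2.INTER_CUBIC))
togo([.495,-.145,.113],1.023)
E
```

```text
time_s: 2.75
position: [0.4938, -0.1363, 0.132]
tool_rot: [3.135, -0.002, 1.033]
force: [-0.3, -0.2, 0.4]
gripper_width: 0.0478
t 2.85 pos [ 0.494  -0.1366  0.1324] rot [ 3.1344e+00 -2.2000e-03  1.0324e+00] F [-0.14 -0.51  0.27] w 0.048
shift mm [-6.8  5.  19.4] turn [ 0.0071 -0.0023  0.0094]
```

View pics/side2.png

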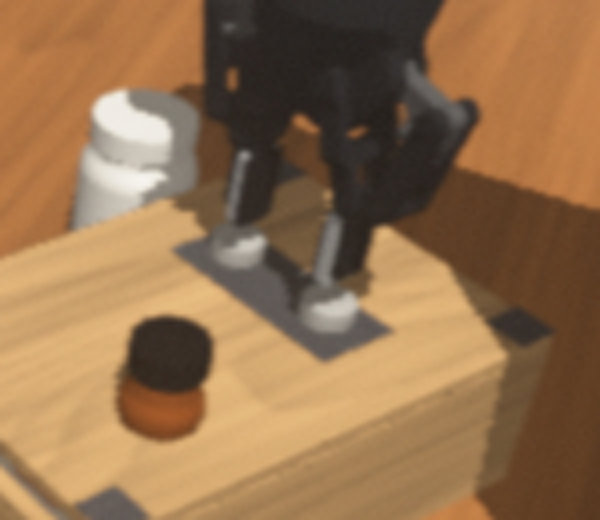

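View pics/top2.png

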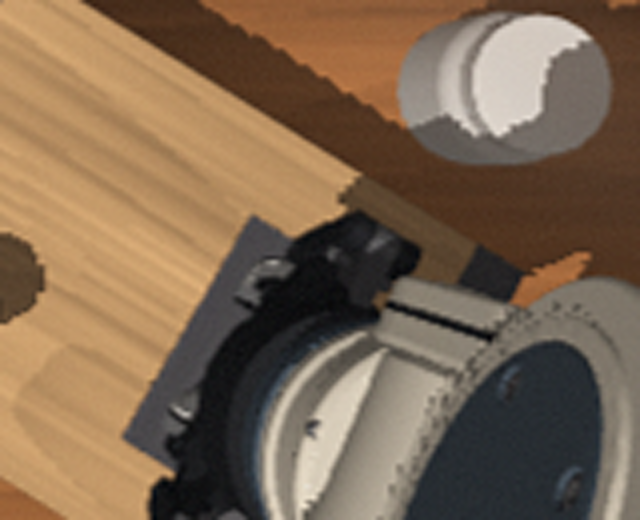

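The side view shows both tips just above and behind their caps. The TCP has overshot by about 8 mm along y, so I correct that and descend a little more.

```bash
python3 -m inch '[{"dx":-4,"dy":3,"dz":2,"rx":0.006,"ry":0,"rz":0.008,"fingers":48},{"dx":-1,"dy":1,"dz":2,"rx":0,"ry":0,"rz":0,"fingers":48},{"dx":0,"dy":0,"dz":2,"rx":0,"ry":0,"rz":0,"fingers":48},{"dx":0,"dy":0,"dz":2,"rx":0,"ry":0,"rz":0,"fingers":48},{"dx":0,"dy":0,"dz":0,"rx":0,"ry":0,"rz":0,"fingers":48},{"dx":0,"dy":0,"dz":0,"rx":0,"ry":0,"rz":0,"fingers":48},{"dx":0,"dy":0,"dz":0,"rx":0,"ry":0,"rz":0,"fingers":48},{"dx":0,"dy":0,"dz":0,"rx":0,"ry":0,"rz":0,"fingers":48}]'
python3 - <<'E'
from h import *
for n in("side",):
    d=arm.get_image(n); x0,y0,x1,y1=dict(top=(350,220,510,350),side=(400,120,490,200))[n]
    i=d["frame"][y0:y1,x0:x1,::-1]; cv2.imwrite(f"pics/{n}3.png",cv2.resize(i,None,fx=7,fy=7,interpolation=cv2.INTER_CUBIC))
togo([.495,-.145,.113],1.023)
E
```

```text
time_s: 3.65
position: [0.4955, -0.1443, 0.1246]
tool_rot: [3.14, -0.002, 1.023]
force: [-0.2, 1.4, -0.2]
gripper_width: 0.0481
t 3.7 pos [ 0.4955 -0.1443  0.1246] rot [ 3.1395e+00 -2.4000e-03  1.0227e+00] F [-0.36 -0.13 -0.47] w 0.048
shift mm [-0.9 -0.1 11.6] turn [ 0.0021 -0.0024 -0.0003]
```

View pics/side3.png

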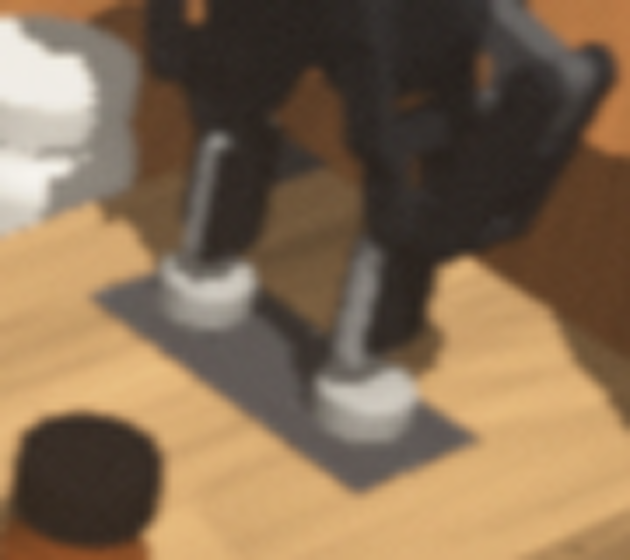

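Both tips stand above their caps: cap tops at about (208,281) and (365,390) in the crop, tips just above. Now I press in small steps.

```bash
python3 -m inch '[{"dx":-0.5,"dy":0,"dz":3,"rx":0,"ry":0,"rz":0,"fingers":48},{"dx":0,"dy":0,"dz":3,"rx":0,"ry":0,"rz":0,"fingers":48},{"dx":0,"dy":0,"dz":3,"rx":0,"ry":0,"rz":0,"fingers":48},{"dx":0,"dy":0,"dz":3,"rx":0,"ry":0,"rz":0,"fingers":48},{"dx":0,"dy":0,"dz":3,"rx":0,"ry":0,"rz":0,"fingers":48},{"dx":0,"dy":0,"dz":3,"rx":0,"ry":0,"rz":0,"fingers":48},{"dx":0,"dy":0,"dz":3,"rx":0,"ry":0,"rz":0,"fingers":48},{"dx":0,"dy":0,"dz":3,"rx":0,"ry":0,"rz":0,"fingers":48}]'
python3 - <<'E'
from h import *
togo([.495,-.145,.105],1.023)
E
```

```text
time_s: 4.5
position: [0.4956, -0.1448, 0.107]
tool_rot: [3.132, -0.002, 1.023]
force: [-13.0, 4.7, 42.8]
gripper_width: 0.0484
t 4.5 pos [ 0.4956 -0.1448  0.107 ] rot [ 3.1322e+00 -2.5000e-03  1.0231e+00] F [-13.01   4.74  42.85] w 0.0484
shift mm [-0.5 -0.4  2. ] turn [ 0.0094 -0.0025  0.0001]
```

```bash
python3 -m inch '[{"dx":0,"dy":0,"dz":2,"rx":0.004,"ry":0,"rz":0,"fingers":48},{"dx":0,"dy":0,"dz":2,"rx":0.004,"ry":0,"rz":0,"fingers":48},{"dx":0,"dy":0,"dz":2,"rx":0.004,"ry":0,"rz":0,"fingers":48},{"dx":0,"dy":0,"dz":2,"rx":0,"ry":0,"rz":0,"fingers":48},{"dx":0,"dy":0,"dz":2,"rx":0,"ry":0,"rz":0,"fingers":48},{"dx":0,"dy":0,"dz":2,"rx":0,"ry":0,"rz":0,"fingers":48},{"dx":0,"dy":0,"dz":2,"rx":0,"ry":0,"rz":0,"fingers":48},{"dx":0,"dy":0,"dz":2,"rx":0,"ry":0,"rz":0,"fingers":48}]'
python3 - <<'E'
from h import *
d=arm.get_image("side"); x0,y0,x1,y1=(310,110,510,260)
cv2.imwrite("pics/side4.png",cv2.resize(d["frame"][y0:y1,x0:x1,::-1],None,fx=4,fy=4,interpolation=cv2.INTER_CUBIC))
togo([.495,-.145,.105],1.023)
E
```

```text
time_s: 5.3
position: [0.4956, -0.1448, 0.1073]
tool_rot: [3.128, -0.003, 1.024]
force: [-8.4, 1.9, 27.4]
gripper_width: 0.048
t 5.35 pos [ 0.4955 -0.1447  0.1073] rot [ 3.1277e+00 -2.6000e-03  1.0238e+00] F [-7.32  3.26 26.34] w 0.0481
shift mm [-0.5 -0.3  2.3] turn [ 0.0138 -0.0026  0.0008]
```

View pics/side4.png

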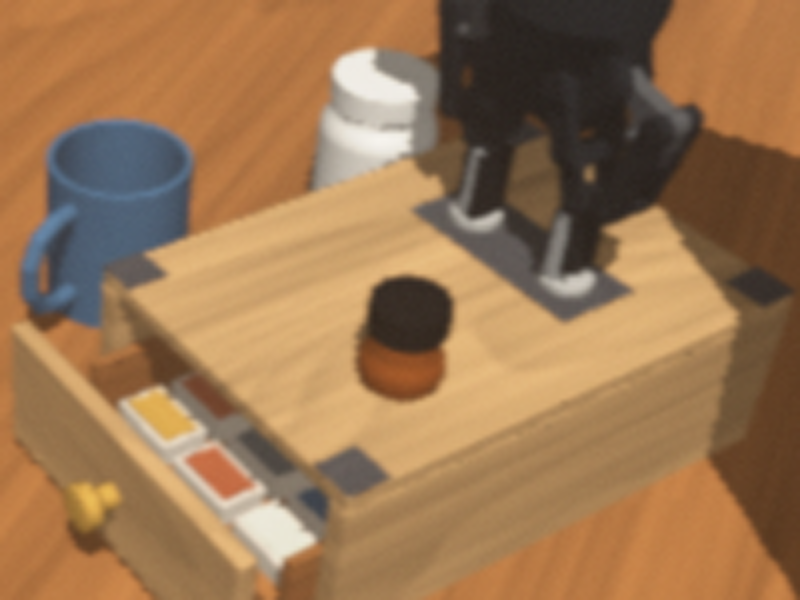

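The drawer is sliding out while both caps are held down, and the mug, jar and pot are untouched. I keep holding and measure whether the drawer has stopped.

```bash
python3 -m inch '[{"dx":0,"dy":0,"dz":2,"rx":0.004,"ry":0,"rz":0,"fingers":48},{"dx":0,"dy":0,"dz":2,"rx":0.004,"ry":0,"rz":0,"fingers":48},{"dx":0,"dy":0,"dz":2,"rx":0.004,"ry":0,"rz":0,"fingers":48},{"dx":0,"dy":0,"dz":2,"rx":0.004,"ry":0,"rz":0,"fingers":48},{"dx":0,"dy":0,"dz":2,"rx":0.004,"ry":0,"rz":0,"fingers":48},{"dx":0,"dy":0,"dz":2,"rx":0.004,"ry":0,"rz":0,"fingers":48},{"dx":0,"dy":0,"dz":2,"rx":0.004,"ry":0,"rz":0,"fingers":48},{"dx":0,"dy":0,"dz":2,"rx":0.004,"ry":0,"rz":0,"fingers":48}]'
cat > m.py <<'E'
import sys
from h import *
n=sys.argv[1]
d=arm.get_image("top"); x0,y0,x1,y1=(230,160,430,310)
cv2.imwrite(f"pics/top{n}.png",cv2.resize(d["frame"][y0:y1,x0:x1,::-1],None,fx=4,fy=4,interpolation=cv2.INTER_CUBIC))
for c,s in blobs(d["frame"],230,180,330,290,lambda h:(h[...,0]>18)&(h[...,0]<28)&(h[...,1]>150)&(h[...,2]>120),5): print("knob",c,s,plane(d,c,.043))
togo([.495,-.145,.105],1.023)
E
python3 m.py 5
```

```text
time_s: 6.15
position: [0.4957, -0.1448, 0.1072]
tool_rot: [-3.139, -0.003, 1.024]
force: [-8.3, 3.0, 25.7]
gripper_width: 0.048
knob [319.85820896 223.47014925] [ 82  35  16  18 134] [ 0.63283508 -0.00585878  0.043     ]
knob [268.0952381  224.61904762] [36 42  5  6 21] [0.62970149 0.08343277 0.043     ]
knob [273.88888889 226.66666667] [43 45  3  4  9] [0.62629325 0.07339211 0.043     ]
t 6.2 pos [ 0.4957 -0.1449  0.1072] rot [-3.1389e+00 -2.7000e-03  1.0241e+00] F [-8.12  2.51 24.86] w 0.0479
shift mm [-0.5 -0.6  2.2] turn [-0.0027 -0.0027  0.0011]
```

View pics/top5.png

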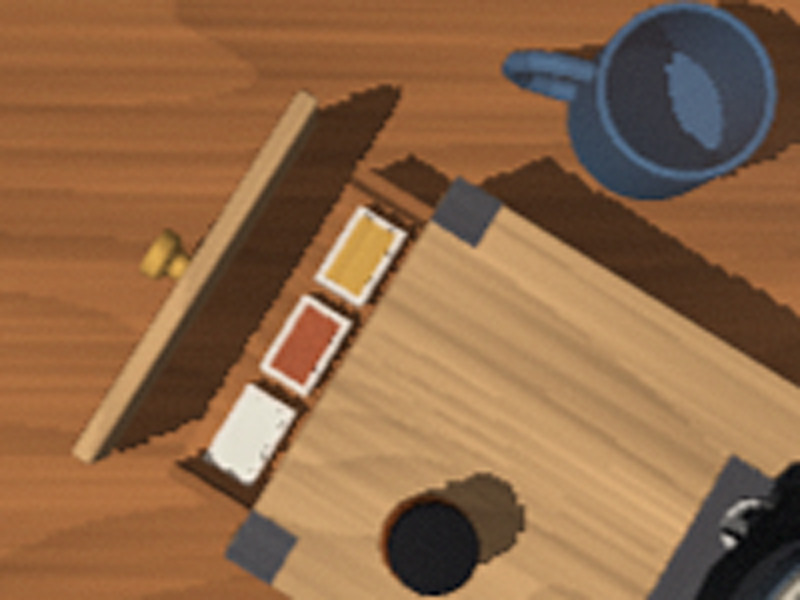

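The drawer stands well out, with the knob at about (268,225) px. I hold for one more call to confirm it has stopped.

```bash
python3 -m inch '[{"dx":0,"dy":0,"dz":2,"rx":0,"ry":0,"rz":0,"fingers":48},{"dx":0,"dy":0,"dz":2,"rx":0,"ry":0,"rz":0,"fingers":48},{"dx":0,"dy":0,"dz":2,"rx":0,"ry":0,"rz":0,"fingers":48},{"dx":0,"dy":0,"dz":2,"rx":0,"ry":0,"rz":0,"fingers":48},{"dx":0,"dy":0,"dz":2,"rx":0,"ry":0,"rz":0,"fingers":48},{"dx":0,"dy":0,"dz":2,"rx":0,"ry":0,"rz":0,"fingers":48},{"dx":0,"dy":0,"dz":2,"rx":0,"ry":0,"rz":0,"fingers":48},{"dx":0,"dy":0,"dz":2,"rx":0,"ry":0,"rz":0,"fingers":48}]'; python3 m.py 6
python3 - <<'E'
from h import *
d=arm.get_image("top")
# drawer front top outer edge corners, height .077 ; before: crop3x pixels (205,40),(38,315) offset (270,190)
b=[plane(d,(270+x/3,190+y/3),.077) for x,y in((205,40),(38,315))]
im=cv2.imread("pics/top6.png"); 
a=[plane(d,(230+x/4,160+y/4),.077) for x,y in((300,92),(75,455))]
yb=np.array([-.5185,.855])
yb=np.array([.5185,.855])
for p,q in zip(a,b): print((p-q)[:2]@yb,p,q)
k=[plane(d,p,.043)[:2]@yb for p in((268.1,224.6),(270+97/3,190+158/3))]; print("knob travel",k[0]-k[1])
E
```

```text
time_s: 7.0
position: [0.4955, -0.1448, 0.1073]
tool_rot: [3.128, -0.003, 1.024]
force: [-7.6, 3.8, 27.2]
gripper_width: 0.0479
knob [319.64748201 223.45323741] [ 82  35  16  18 139] [ 0.63285971 -0.00549352  0.043     ]
knob [268.5 223.9] [36 40  6  8 20] [0.63095236 0.08276512 0.043     ]
knob [273.88888889 226.33333333] [43 45  3  4  9] [0.62686856 0.07340443 0.043     ]
t 7.05 pos [ 0.4955 -0.1447  0.1073] rot [ 3.1281e+00 -2.7000e-03  1.0243e+00] F [-7.26  2.81 26.52] w 0.0482
shift mm [-0.5 -0.4  2.3] turn [ 0.0135 -0.0027  0.0013]
0.06522109394695176 [0.69773082 0.02090956 0.077     ] [ 0.66429067 -0.03509323  0.077     ]
0.06508282258280795 [0.54678389 0.11039215 0.077     ] [0.51319697 0.0546401  0.077     ]
knob travel 0.06657082363609657
```

The drawer has travelled 65 mm and stopped, since the knob has not moved between the last two views. Now I lift clear.

```bash
python3 -m inch '[{"dx":0,"dy":0,"dz":-5,"rx":0,"ry":0,"rz":0,"fingers":48},{"dx":0,"dy":0,"dz":-10,"rx":0,"ry":0,"rz":0,"fingers":48},{"dx":0,"dy":0,"dz":-20,"rx":0,"ry":0,"rz":0,"fingers":48},{"dx":0,"dy":0,"dz":-30,"rx":0,"ry":0,"rz":0,"fingers":48},{"dx":-10,"dy":0,"dz":-30,"rx":0,"ry":0,"rz":0,"fingers":48},{"dx":-20,"dy":0,"dz":-15,"rx":0,"ry":0,"rz":0,"fingers":48},{"dx":-20,"dy":0,"dz":-5,"rx":0,"ry":0,"rz":0,"fingers":48},{"dx":0,"dy":0,"dz":0,"rx":0,"ry":0,"rz":0,"fingers":48}]'; python3 -m inch '[{"dx":0,"dy":0,"dz":0,"fingers":48},{"dx":0,"dy":0,"dz":0,"fingers":48},{"dx":0,"dy":0,"dz":0,"fingers":48},{"dx":0,"dy":0,"dz":0,"fingers":48},{"dx":0,"dy":0,"dz":0,"fingers":48},{"dx":0,"dy":0,"dz":0,"fingers":48},{"dx":0,"dy":0,"dz":0,"fingers":48},{"dx":0,"dy":0,"dz":0,"fingers":48}]'; python3 m.py 7
python3 - <<'E'
from h import *
d=arm.get_image("side"); x0,y0,x1,y1=(310,110,510,260)
cv2.imwrite("pics/side7.png",cv2.resize(d["frame"][y0:y1,x0:x1,::-1],None,fx=4,fy=4,interpolation=cv2.INTER_CUBIC))
f=lambda h:(h[...,1]<60)&(h[...,2]>125)
for c,s in blobs(d["frame"],415,150,470,190,f):print(c,s)
E
```

```text
time_s: 7.9
position: [0.467, -0.1875, 0.2281]
tool_rot: [3.128, -0.002, 1.026]
force: [-0.4, 0.6, -0.2]
gripper_width: 0.0482
knob [319.5     223.34375] [ 82  35  16  18 128] [ 0.63304632 -0.00523622  0.043     ]
knob [268.05882353 224.23529412] [36 41  5  7 17] [0.63036345 0.08351054 0.043     ]
knob [273.88888889 226.66666667] [43 45  3  4  9] [0.62629325 0.07339211 0.043     ]
t 7.95 pos [ 0.4673 -0.1867  0.2277] rot [ 3.1286e+00 -2.7000e-03  1.0263e+00] F [-0.73  0.1  -0.01] w 0.0481
shift mm [ 49.7   0.5 122.9] turn [ 0.013  -0.0028  0.0033]
[429.19834711 160.7768595 ] [  8   6  14  11 121]
[451.67605634 176.29577465] [ 30  20  15  13 142]$[0]: bad value
```

View pics/side7.png

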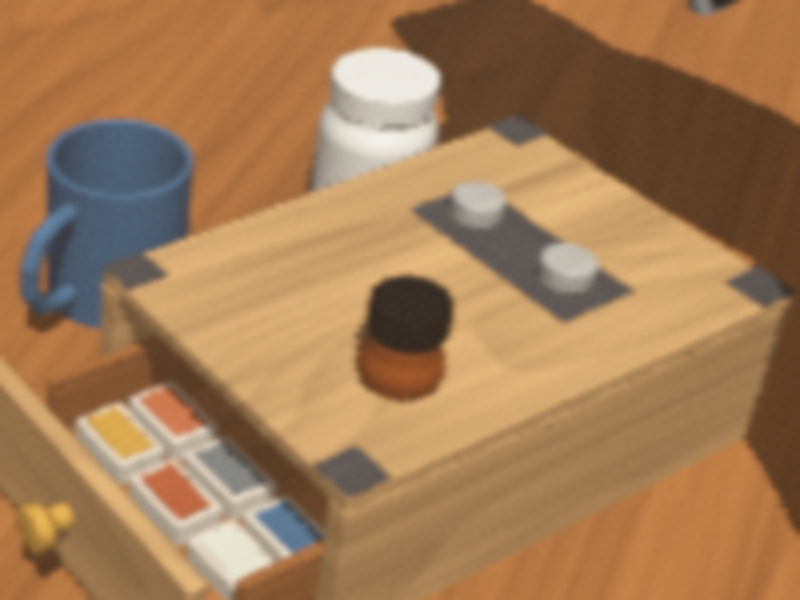

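View pics/top7.png

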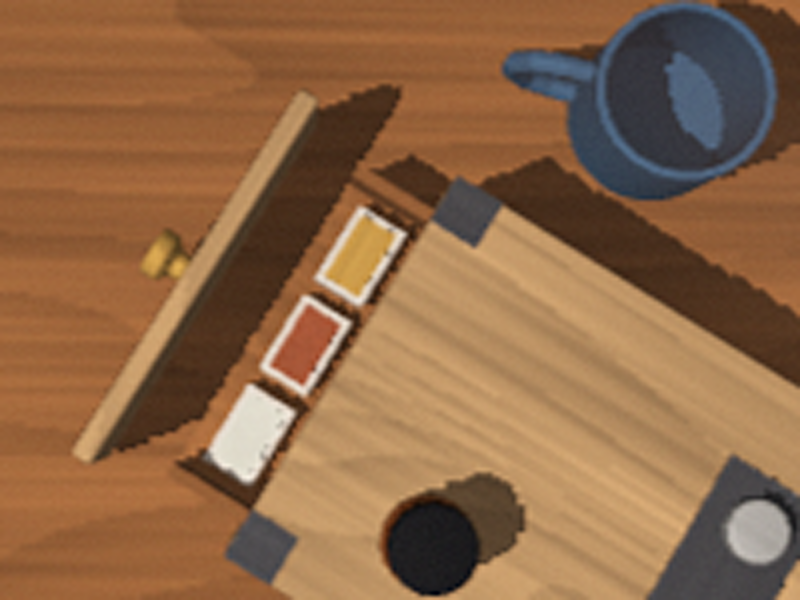

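Both caps are back up, at the same pixels as at the start. The drawer is fully out, the bystanders are unmoved, and the gripper is clear. I hand in.

```bash
python3 -c "
from workcell import arm
print(arm.hand_in())"
```

```text
the job is handed in; nothing more can be done
None
```

I pressed both catches down together with one fingertip on each, and held them for about 2 s while the drawer slid out by itself. Once it had stopped I lifted about 120 mm clear and handed in at about 8 s of the 27 s allowed.

- **Drawer:** the camera views put its travel at 65 mm (66.6 mm measured at the knob). Its position did not change between the views before and after I let go.
- **Catches:** both caps are back up, within 0.1 px of where they were at the start in the side view.
- **Bystanders:** the mug, the paint jar and the ink pot look unmoved by eye. I did not measure their positions again.
- **Forces:** the readings peaked at about 45 N at the wrist while pressing, and were near zero at the end. I read the force only at the end of each call, so a brief higher peak could have gone unseen.
- **Disagreements:** the two cameras differed by about 6 mm in y on where the caps are; I used a position close to the top camera's. A final waiting call was refused because I left out the turn values, so it moved nothing.

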